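# Close the retaining bar on the loaded instrument tray

## Task

Two steel instrument trays stand on the packing bench with their retaining bars swung open; one is loaded with instruments, the other is empty. Push the blue knob at the free end of the loaded tray's bar so that the bar swings about its pin, over the instruments, fully home against the red stop, then let go and move clear. Leave the empty tray's bar as it is.

Things in the scene. Friction and masses are not known exactly. Their poses are not given: they have to be found in the camera images.
- loaded_bar (a joint): Aluminium bar 225 x 20 x 8 mm of the tray with scissors, tweezers and scalpel in it; level, underside 41 mm above the bench, on an upright pin. Value: angle in rad still to turn, 0 = home against the stop along the tray's middle line, at most 1.3. Closing is anticlockwise seen from above, towards the robot and to its left. Light friction (1.4 N at the knob); stays where left.
- loaded_pivot (a point): Centre of the bar's pin, at the bar's top face, 49 mm above the bench; pin head 9 mm higher. Steel tray 130 x 260 mm, 40 mm high, green mat, fixed; pin 15 mm from one end on its middle line. Red stop, 16 x 22 mm, top 52 mm above the bench, on the other end, on the robot's side of the closed bar, 215 mm along it from the pin.
- loaded_knob (a point): Centre of the top of the loaded tray's blue knob: upright cylinder 18 mm in diameter, 40 mm tall, 49 to 89 mm above the bench, fixed on the bar 185 mm from the pin; the bar runs 30 mm past it. Its home place: turn it about the pin anticlockwise by the joint value.
- empty_knob (a point): Centre of the top of the like blue knob on the empty tray's bar (same tray and bar, nothing on its green mat). To be left where it is.

How it is judged:
By the outcome, as a careful person would: the job done as asked, in the order asked, and still so for the second after the job is handed in, with the robot touching nothing.
It also fails if it takes over 32 s, if anything falls off the work surface, if the arm or the gripper's body presses on something with over 40 N, if the wrist force passes 120 N, or if a joint passes its speed limit or range.

## Robot

A 6-joint arm with a two-finger parallel gripper is mounted at the origin on the work surface. World frame = base frame: x ahead of the robot, y to its left, z up, the work surface at z = 0. Lengths are in m, angles in degrees, forces in N, time in s.
With the tool pointing down it reaches from about 0.325 to 0.85 m from the base axis. Payload 15.5 kg.
Tool frame: the origin (TCP) lies midway between the tips of the shut fingers; the grasp point (between the pads) lies 19 mm behind it; z points along the fingers, y is the line along which they close (so a half turn about z gives the same grasp; the last joint's range is limited). The gripper opens to 91 mm and grips with 3 to 60 N. Pads are 32 mm wide; open, the fingers measure 118 mm over their backs; the gripper's body (76 mm by 178 mm) begins 60 mm behind the grasp point.
Start: joints at [63.34, 28.281, 77.091, -0, 74.628, -5.472], TCP at [0.226, 0.583, 0.214] pointing down, gripper open.
Joint ranges: [-166.48, 166.48], [-47.26, 123.95], [12.59, 153.08], [-70.14, 250.14], [6.76, 159.57], [-176.63, 176.63]. Speed limits (degrees/s): [108.29, 108.29, 147.25, 172.46, 172.46, 172.46].

## Interface

Orientations are given as a 3x3 rotation matrix whose columns are the frame's x, y, z axes.
In Python, from rig import robot, grab_frame, job, finder gives the robot as it stands. The module is installed in compiled form; this text tells all that it offers.
- The arm moves only by the tool apply_moves, never from a script. Its argument "rows" is a list that holds one entry, the list of rows, each a list of 7 numbers: the finger opening in cm, from 0 to 9.12, then the shift along the world's x, y, z in cm, then the turn, a rotation vector about the world's x, y, z in degrees. A call has 1 to 8 rows; each row is the pose to reach, as a shift and turn from the pose commanded when the call began; what a row does not reach only later rows make up. A row lasts 1/8 s, in which the tool goes at most 62.5 mm and 10.7 degrees, less where a joint would pass 70% of its speed; a pose out of reach is approached as far as the arm can. A call with a gripper value outside its range is refused whole. The fingers move at their own pace and stop on an object; "newtons" is the grip in N (left out, the last holds). Time passes only in rows, so rows that repeat a pose let the fingers close. It gives the time, the measured TCP pose, the force, the opening and the grip force at its end, in the units of the state.
- robot.state(): the state, without advancing time (a new reading comes with each control period).
- grab_frame(name): name is "scene" or "side" or "wrist"; returns a dict with "image" (400x640x3 uint8, blue, green, red), "z_map" (400x640 float32, m along the optical axis (not along the pixel's ray), 0 where there is no reading), "fx", "fy", "cx", "cy" (pixels), "rvec" (rotation vector, rad) and "tvec" (3), from world to camera coordinates, as OpenCV has them; the wrist camera has in their place "tool_from_camera" (4x4, takes a point from camera to tool coordinates, whose origin is the TCP and whose axes are the flange's). Camera axes: x right, y down, z forward; pixel columns grow to the right and rows downward; lengths in m; the calibration is good to about 2 mm. A picture is of the moment at which its call begins: read the wrist's pose just before it.
- job.sign_off(): hands the job in; it is judged then, once.
Trained networks look in a picture, given as the dict that the camera call returned (one of the last four; its "shot" number tells which), for a name from the list of things; names that differ only in an ending like _2 or _b are one class to them, and where a whole thing is asked for, a point or a joint stands for the part that bears it (a point fixed in the world has none). Each returns a list of dicts, best first, with "conf" (0 to 1); they miss things now and then, are a little off and sometimes report something else, mostly with a low value. They report only what shows in the picture. A call takes as long as a camera call.
- finder.look_for(picture, label): "location" ([column, row] as shares, 0 to 1, of the picture: columns of its width, rows of its height, amid what is visible of it).
- finder.place_of(picture, label): "location" ([column, row] as shares, 0 to 1, of the picture: columns of its width, rows of its height: a listed point, or the origin of a listed thing).
The state is a dict: "time": time; "qpos": joint angles; "joint_velocities": joint speeds; "tau": joint torques, N m; "tcp_pos": TCP position; "eef_rot": TCP orientation; "force": force on the tool from outside, world axes, zero at the start; "torque": the same for the moment, N m; "width": finger opening in m; "gripper_force": force on a finger pad.
Only numpy, scipy, OpenCV 4.12 (cv2) and the standard library are available. Lean on these libraries where they do the work, as an engineer would, in place of code of your own. Each camera call takes 0.05 s, during which the arm holds its last target. There are 200 camera calls.

## Working session

There is one attempt and no reset: what is moved stays moved. The work goes in short steps, Python scripts to look and compute and a tool call to move; the robot and the scene stay as the last step left them, time stands still between calls to the robot, and variables do not carry over. Pictures are saved under pics/ and viewed, at most 10 in all, crops included, and the job is handed in when it is done.

Besides the shell and the picture viewer there is one more tool, called after "Emit:" as name([rows], argument=value, ...), one row to a line, values as JSON. apply_moves: Moves the arm, as the interface text tells. Its arguments: {"type":"object","properties":{"rows":{"type":"array"},"newtons":{"type":"number"}},"required":["rows"]}

```bash
mkdir -p pics; cat > h.py <<'E'
from rig import robot, grab_frame, job, finder
import numpy as np, cv2
def world(p,u,v,z):
    R=cv2.Rodrigues(np.array(p["rvec"],float))[0]; t=np.array(p["tvec"],float).ravel()
    d=R.T@np.array([(u-p["cx"])/p["fx"],(v-p["cy"])/p["fy"],1]); c=-R.T@t
    return c+d*(z-c[2])/d[2]
Z=dict(loaded_pivot=.049,loaded_knob=.089,empty_knob=.089)
E
python3 - <<'E'
from h import *
for n in("scene","side"):
    p=grab_frame(n); cv2.imwrite(f"pics/{n}0.png",p["image"])
    for l in Z:
        for r in finder.place_of(p,l)[:3]:
            u,v=r["location"][0]*640,r["location"][1]*400
            zz=p["z_map"][int(v),int(u)]
            print(n,l,round(r["conf"],2),round(u),round(v),world(p,u,v,Z[l]).round(4),zz)
E
```

```text
scene loaded_pivot 0.82 192 210 [ 0.4736 -0.2826  0.049 ] 0.9970046
scene loaded_knob 0.76 251 254 [ 0.5996 -0.1457  0.089 ] 0.9123317
scene loaded_knob 0.57 188 213 [ 0.5067 -0.2774  0.089 ] 1.0020106
scene empty_knob 0.61 451 262 [0.6251 0.2375 0.089 ] 0.90445834
side loaded_knob 0.74 391 215 [ 0.601  -0.1424  0.089 ] 1.0079103
side empty_knob 0.67 315 159 [0.6209 0.224  0.089 ] 1.2738981
```

View pics/scene0.png

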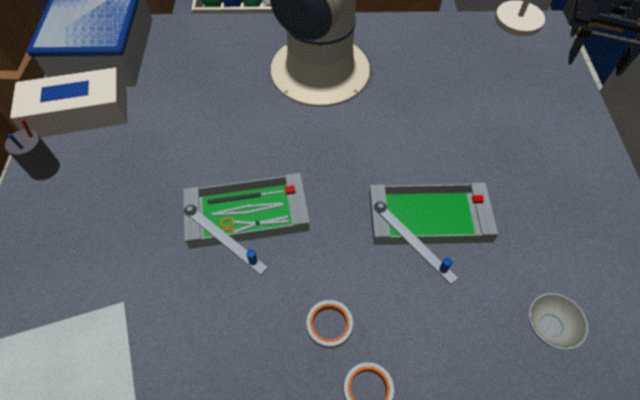

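View pics/side0.png

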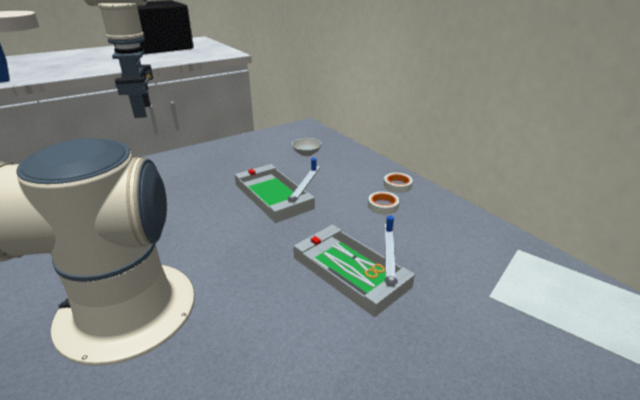

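The scene view shows the loaded tray on the left: pin near (191,210), knob near (252,256), red stop near (290,190). The empty tray is on the right with its knob near (446,264). The side view agrees. Next I'll refine the knob and stop positions by colour.

```bash
python3 - <<'E'
from h import *
def blob(p,kind,u,v,r=22):
    x0,y0=max(int(u-r),0),max(int(v-r),0)
    im=p["image"][y0:y0+2*r,x0:x0+2*r].astype(int); b,g,rr=im[...,0],im[...,1],im[...,2]
    m=(b-rr>60)&(b-g>50) if kind=="b" else (rr-g>80)&(rr-b>80)
    ys,xs=np.nonzero(m); return xs+x0,ys+y0
def pts(p,xs,ys):
    R=cv2.Rodrigues(np.array(p["rvec"],float))[0]; t=np.array(p["tvec"],float).ravel()
    z=p["z_map"][ys,xs]; k=z>0
    c=np.stack([(xs-p["cx"])/p["fx"]*z,(ys-p["cy"])/p["fy"]*z,z])[:,k]
    return (R.T@(c-t[:,None])).T
for n,kb,kr in(("scene",(251,256),(290,190)),("side",(391,222),(316,240))):
    p=grab_frame(n)
    for k,c in(("b",kb),("r",kr)):
        xs,ys=blob(p,k,*c); P=pts(p,xs,ys)
        print(n,k,len(xs),xs.min(),xs.max(),ys.min(),ys.max(),"med",np.median(P,0).round(4),"lo",P.min(0).round(3),"hi",P.max(0).round(3))
        zc=.069 if k=="b" else .052
        print("  centroid at z",zc,world(p,xs.mean()+0,ys.mean(),zc).round(4))
    # green mat axis
    im=p["image"].astype(int); m=((im[...,1]-im[...,0]>70)&(im[...,1]-im[...,2]>70)); 
    ys,xs=np.nonzero(m); P=pts(p,xs,ys); P=P[P[:,1]<0.02]
    h=cv2.convexHull(P[:,:2].astype(np.float32)); print(cv2.minAreaRect(h))
    if n=="scene":
        for l in Z:
            for r in finder.place_of(p,l)[:2]: print(l,r["conf"],world(p,r["location"][0]*640,r["location"][1]*400,Z[l]).round(4))
s=robot.state(); print(s["tcp_pos"],np.round(s["eef_rot"],3),s["qpos"],s["time"])
E
```

```text
scene b 53 247 254 249 257 med [ 0.5979 -0.1466  0.0875] lo [ 0.544 -0.162 -0.003] hi [ 0.605 -0.139  0.091]
  centroid at z 0.069 [ 0.5881 -0.149   0.069 ]
scene r 54 285 294 186 191 med [ 0.4258 -0.0754  0.0506] lo [ 0.418 -0.085  0.047] hi [ 0.433 -0.066  0.054]
  centroid at z 0.052 [ 0.4266 -0.0754  0.052 ]
((0.44939231872558594, -0.17560307681560516), (0.10597620904445648, 0.18772491812705994), 8.855565071105957)
loaded_pivot 0.63 [ 0.4756 -0.2808  0.049 ]
loaded_knob 0.76 [ 0.599  -0.1457  0.089 ]
empty_knob 0.73 [0.6224 0.2373 0.089 ]
side b 30 387 393 215 220 med [ 0.591  -0.1482  0.0899] lo [ 0.585 -0.155  0.085] hi [ 0.602 -0.139  0.093]
  centroid at z 0.069 [ 0.6146 -0.126   0.069 ]
side r 45 311 319 236 243 med [ 0.4199 -0.0779  0.0526] lo [ 0.414 -0.088  0.046] hi [ 0.429 -0.065  0.055]
  centroid at z 0.052 [ 0.4206 -0.0776  0.052 ]
((0.4712884724140167, -0.16066285967826843), (0.09127244353294373, 0.16592751443386078), 9.432659149169922)
[0.22588163 0.58273664 0.21392035] [[-0.932  0.361 -0.   ]
 [ 0.361  0.932 -0.   ]
 [-0.    -0.    -1.   ]] [ 6.33409243e+01  2.82805218e+01  7.70917993e+01 -9.94438602e-04
  7.46300687e+01 -5.47204006e+00] 0.65
```

Estimated positions:
- **Pin:** about (0.4745, -0.2815).
- **Knob:** bearing 48° from the pin.
- **Home:** about 99°, from both the mat's axis and the red stop.

I'll go behind the knob with the fingers shut.

Emit:
apply_moves([
  [[0,2.6,-4.8,0,0,0,-7],[0,5.2,-9.6,0,0,0,-14],[0,7.8,-14.4,0,0,0,-21],[0,10.4,-19.2,0,0,0,-28],[0,13,-24,0,0,0,-35],[0,15.6,-28.8,0,0,0,-42],[0,18.2,-33.6,0,0,0,-49],[0,20.6,-38.2,0,0,0,-56]],
], newtons=10)

```text
time: 1.65
tcp_pos: [0.4327, 0.1991, 0.2142]
eef_rot: [[-0.218, 0.976, 0.001], [0.976, 0.218, 0.0], [0.0, 0.001, -1.0]]
force: [0.8, 0.3, -0.4]
width: 0.014
gripper_force: 0.0
```

Emit:
apply_moves([
  [[0,2.6,-4.8,0,0,0,-7],[0,5.2,-9.6,0,0,0,-14],[0,7.8,-14.4,0,0,0,-21],[0,10.4,-19.2,0,0,0,-28],[0,13,-24,0,0,0,-35],[0,15.6,-28.8,0,0,0,-42],[0,18.2,-33.6,0,0,0,-49],[0,20.7,-38.2,0,0,0,-55]],
])

```text
time: 2.65
tcp_pos: [0.6396, -0.1831, 0.2139]
eef_rot: [[0.675, 0.738, 0.0], [0.738, -0.675, -0.0], [0.0, 0.0, -1.0]]
force: [1.0, 0.7, -0.5]
width: 0.0008
gripper_force: 0.0
```

```bash
python3 - <<'E'
from h import *
s=robot.state(); print(s["tcp_pos"],np.round(s["eef_rot"],3),s["qpos"],s["time"],s["width"],s["force"])
p=grab_frame("wrist"); cv2.imwrite("pics/w1.png",p["image"]); T=np.array(p["tool_from_camera"])
R=np.array(s["eef_rot"])
for l in Z:
    for r in finder.place_of(p,l)[:2]:
        u,v=r["location"][0]*640,r["location"][1]*400
        d=R@T[:3,:3]@np.array([(u-p["cx"])/p["fx"],(v-p["cy"])/p["fy"],1]); c=R@T[:3,3]+s["tcp_pos"]
        print(l,r["conf"],round(u),round(v),(c+d*(Z[l]-c[2])/d[2]).round(4))
E
```

```text
[ 0.6395764  -0.18306651  0.2139426 ] [[ 0.675  0.738  0.   ]
 [ 0.738 -0.675 -0.   ]
 [ 0.     0.    -1.   ]] [-2.11137598e+01  3.16029800e+01  7.08945774e+01  2.00334090e-03
  7.74919654e+01  2.13036114e+01] 2.65 0.0008116506829453934 [ 0.9737943   0.65151066 -0.48280337]
loaded_knob 0.73 261 195 [ 0.5959 -0.1438  0.089 ]
```

View pics/w1.png

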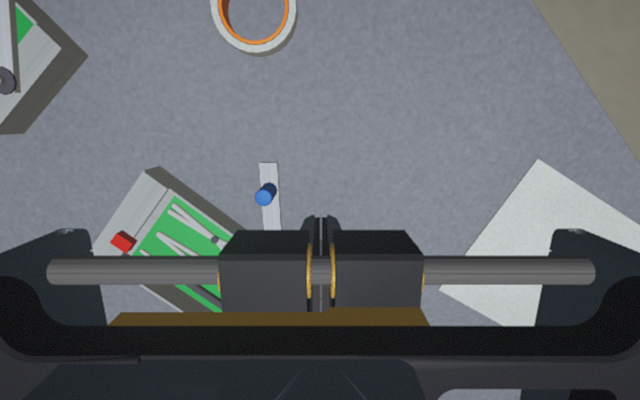

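The wrist view shows the knob top at (261,195), i.e. (0.596,-0.144), which agrees with the first estimate. The shut fingers are about 59 mm behind it. I'll descend and compute the arc.

Emit:
apply_moves([
  [[0,0,0,-5,0,0,0],[0,0,0,-10,0,0,0],[0,0,0,-14,0,0,0],[0,0,0,-15.2,0,0,0],[0,0,0,-15.2,0,0,0]],
])

```text
time: 3.48
tcp_pos: [0.6389, -0.1807, 0.0624]
eef_rot: [[0.671, 0.742, -0.0], [0.742, -0.671, 0.0], [-0.0, -0.0, -1.0]]
force: [0.2, -0.4, 0.1]
width: 0.0009
gripper_force: 0.0
```

```bash
python3 - <<'E'
from h import *
s=robot.state(); print(s["tcp_pos"],s["force"],s["time"])
P=np.array([.4745,-.2815]); c0=np.array([.6394,-.1827])
for th in [48,48,51,54,58,62,66,70,74,78,82,86,90,93,96,98,99,101,103]:
    a=np.radians(th); u=np.array([np.cos(a),np.sin(a)]); t=np.array([-u[1],u[0]])
    q=P+.185*u-.022*t; print(th,((q-c0)*100).round(2), q.round(4))
E
```

```text
[ 0.63887267 -0.18066034  0.06238274] [ 0.24948612 -0.43693917  0.05840436] 3.475
48 [-2.48  2.4 ] [ 0.6146 -0.1587]
48 [-2.48  2.4 ] [ 0.6146 -0.1587]
51 [-3.14  3.11] [ 0.608  -0.1516]
54 [-3.84  3.79] [ 0.601  -0.1448]
58 [-4.82  4.64] [ 0.5912 -0.1363]
62 [-5.86  5.42] [ 0.5808 -0.1285]
66 [-6.96  6.13] [ 0.5698 -0.1214]
70 [-8.1   6.75] [ 0.5584 -0.1152]
74 [-9.28  7.3 ] [ 0.5466 -0.1097]
78 [-10.49   7.76] [ 0.5345 -0.1051]
82 [-11.74   8.13] [ 0.522  -0.1014]
86 [-13.     8.42] [ 0.5094 -0.0985]
90 [-14.29   8.62] [ 0.4965 -0.0965]
93 [-15.26   8.71] [ 0.4868 -0.0956]
96 [-16.24   8.75] [ 0.477  -0.0952]
98 [-16.89   8.75] [ 0.4705 -0.0952]
99 [-17.21   8.74] [ 0.4673 -0.0953]
101 [-17.86   8.7 ] [ 0.4608 -0.0957]
103 [-18.51   8.64] [ 0.4543 -0.0963]
```

Emit:
apply_moves([
  [[0,-1.2,1.1,0,0,0,0],[0,-2.4,2.2,0,0,0,0],[0,-3.1,2.9,0,0,0,3],[0,-3.8,3.6,0,0,0,6],[0,-4.8,4.4,0,0,0,10],[0,-5.8,5.2,0,0,0,14],[0,-6.9,5.9,0,0,0,18],[0,-8.0,6.5,0,0,0,22]],
])

```text
time: 4.47
tcp_pos: [0.5603, -0.1163, 0.0643]
eef_rot: [[0.342, 0.94, 0.004], [0.94, -0.342, -0.001], [0.0, 0.004, -1.0]]
force: [2.4, -0.1, 0.9]
width: 0.0006
gripper_force: 0.8
```

```bash
python3 - <<'E'
from h import *
s=robot.state(); print(s["tcp_pos"],s["force"],s["time"])
a=grab_frame("scene"); b=grab_frame("wrist")
for r in finder.place_of(a,"loaded_knob")[:2]: print(r["conf"],world(a,r["location"][0]*640,r["location"][1]*400,.089))
cv2.imwrite("pics/m2.png",np.hstack([cv2.resize(a["image"][140:340,120:360],(480,400)),cv2.resize(b["image"],(320,200))[:, :].repeat(2,0)]))
E
```

```text
[ 0.56032703 -0.11629648  0.06432673] [ 2.42952359 -0.1055073   0.94140923] 4.475
0.66 [ 0.54136657 -0.11041813  0.089     ]
```

View pics/m2.png

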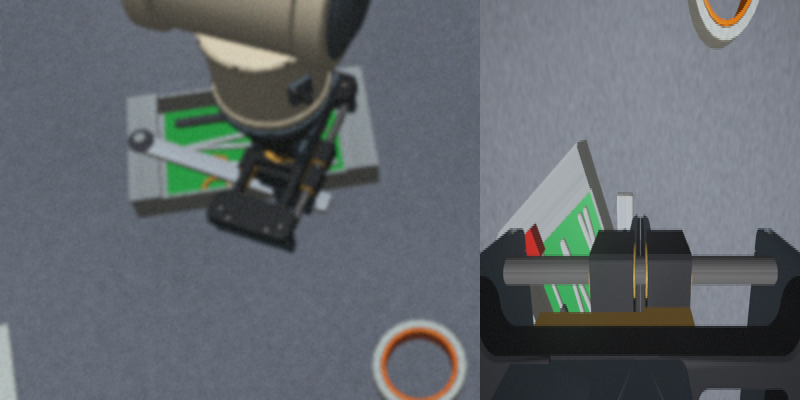

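The scene crop shows the bar turning with the fingers behind the knob, at about 69°. The wrist half shows the bar tip near (625,205) and the red stop at (533,240). I'll keep pushing.

Emit:
apply_moves([
  [[0,-1.2,0.6,0,0,0,4],[0,-2.4,1.0,0,0,0,8],[0,-3.6,1.4,0,0,0,12],[0,-4.9,1.7,0,0,0,16],[0,-6.2,1.9,0,0,0,20],[0,-7.2,2.0,0,0,0,23],[0,-7.8,2.0,0,0,0,25],[0,-8.1,2.0,0,0,0,26]],
])

```text
time: 5.62
tcp_pos: [0.4789, -0.0966, 0.0627]
eef_rot: [[-0.1, 0.995, 0.002], [0.995, 0.1, -0.001], [-0.001, 0.002, -1.0]]
force: [1.1, 0.2, 1.0]
width: 0.0004
gripper_force: 0.7
```

Emit:
apply_moves([
  [[0,-0.3,0,0,0,0,1],[0,-0.6,0,0,0,0,2],[0,-0.8,0,0,0,0,3],[0,-0.9,0,0,0,0,3]],
])

```text
time: 6.12
tcp_pos: [0.4689, -0.0963, 0.0619]
eef_rot: [[-0.153, 0.988, 0.0], [0.988, 0.153, -0.0], [-0.0, 0.0, -1.0]]
force: [2.7, -0.4, -0.0]
width: 0.0003
gripper_force: 0.7
```

Still only sliding friction, so I'll creep forward in small steps until the stop is felt.

Emit:
apply_moves([
  [[0,-0.1,0,0,0,0,0],[0,-0.2,0,0,0,0,0],[0,-0.3,0,0,0,0,0],[0,-0.3,0,0,0,0,0]],
])

```text
time: 6.62
tcp_pos: [0.4657, -0.0962, 0.0619]
eef_rot: [[-0.153, 0.988, -0.0], [0.988, 0.153, 0.0], [0.0, -0.0, -1.0]]
force: [0.7, -0.9, 0.5]
width: 0.0
gripper_force: 0.4
```

Emit:
apply_moves([
  [[0,-0.1,0,0,0,0,0],[0,-0.2,0,0,0,0,0],[0,-0.2,0,0,0,0,0]],
])

```text
time: 7.0
tcp_pos: [0.4651, -0.0964, 0.0621]
eef_rot: [[-0.153, 0.988, 0.002], [0.988, 0.153, -0.0], [-0.001, 0.002, -1.0]]
force: [7.5, 1.1, -3.9]
width: 0.0006
gripper_force: 3.7
```

Emit:
apply_moves([
  [[0,-0.1,0,0,0,0,0],[0,-0.2,0,0,0,0,0],[0,-0.2,0,0,0,0,0]],
])

```text
time: 7.38
tcp_pos: [0.4647, -0.0966, 0.0623]
eef_rot: [[-0.153, 0.988, 0.005], [0.988, 0.153, -0.001], [-0.002, 0.005, -1.0]]
force: [16.7, 4.8, -8.3]
width: 0.0006
gripper_force: 8.1
```

The arm has stalled and the force is climbing, so the bar is against the stop. Next I back straight off, lift and look.

Emit:
apply_moves([
  [[0,0.4,0.1,0,0,0,0],[0,1.5,0.2,0,0,0,0],[0,3.5,0.5,0,0,0,0],[0,5,0.8,0,0,0,0],[0,5,0.8,4,0,0,0],[0,5,0.8,9,0,0,0],[0,8,0.8,14,0,0,0],[0,12,0.8,16,0,0,0]],
])

```text
time: 8.38
tcp_pos: [0.5834, -0.0882, 0.2254]
eef_rot: [[-0.153, 0.988, 0.003], [0.988, 0.153, -0.001], [-0.001, 0.003, -1.0]]
force: [0.5, 0.6, -0.4]
width: 0.0006
gripper_force: 0.0
```

Emit:
apply_moves([
  [[0,3,4,2,0,0,0],[0,5,8,4,0,0,0],[0,5,13,6,0,0,0],[0,5,18,8,0,0,0],[0,5,20,8,0,0,0],[0,5,20,8,0,0,0]],
])

```text
time: 9.12
tcp_pos: [0.6316, 0.1128, 0.3012]
eef_rot: [[-0.155, 0.988, -0.001], [0.988, 0.155, -0.0], [-0.0, -0.001, -1.0]]
force: [-0.8, -0.7, -0.8]
width: 0.0008
gripper_force: 0.0
```

```bash
python3 - <<'E'
from h import *
s=robot.state(); print(s["tcp_pos"],s["force"],s["time"])
for n in("scene","side"):
    a=grab_frame(n)
    for l in Z:
        for r in finder.place_of(a,l)[:2]: print(n,l,r["conf"],world(a,r["location"][0]*640,r["location"][1]*400,Z[l]).round(4))
    if n=="scene": A=cv2.resize(a["image"][160:260,170:330],(480,300))
    else: B=cv2.resize(a["image"][200:320,270:430],(320,240))
B=cv2.copyMakeBorder(B,0,60,0,0,0); cv2.imwrite("pics/f.png",np.hstack([A,B]))
E
```

```text
[0.63155118 0.11275323 0.30120788] [-0.81689938 -0.6648604  -0.76226239] 9.125
scene loaded_pivot 0.59 [ 0.4749 -0.2866  0.049 ]
scene loaded_pivot 0.22 [ 0.4242 -0.1096  0.049 ]
scene loaded_knob 0.59 [ 0.4506 -0.1046  0.089 ]
scene empty_knob 0.88 [0.6252 0.2292 0.089 ]
side loaded_pivot 0.93 [ 0.474  -0.2884  0.049 ]
side loaded_knob 0.69 [ 0.4469 -0.0903  0.089 ]
```

View pics/f.png

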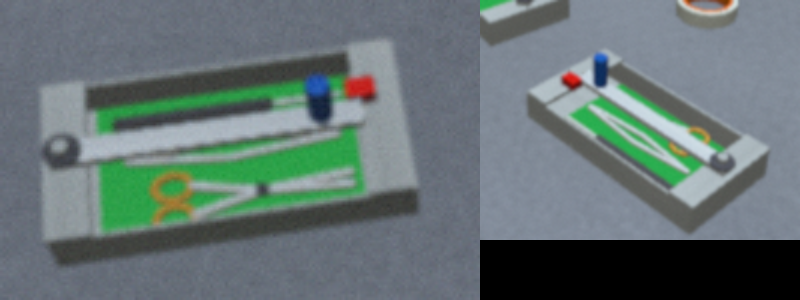

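The crops show the bar lying along the tray's middle line, with its end against the red stop at (360,88) and the knob at (318,90). The arm is clear and the empty tray's knob has not moved.

```bash
python3 -c "
from rig import job
print(job.sign_off())"
```

```text
the job is handed in; nothing more can be done
None
```

The loaded tray's bar is closed against its red stop, the arm is clear, the empty tray's bar was not touched, and the job was handed in at about 9 s of the 32 s allowed.

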